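Secure and ready the courtyard warming plate

TASK

The warming plate has just been cleaned and its cover is still loose. First move whatever stands on the plate (glasses, silicone lid) over to the tray, each set upright and flat on the tray's floor; then turn all four wing knobs clockwise fully home to their stops, so that their wings point straight front to back, and after that press the paddle on the plate's front down to its stop for a moment and let it spring back. Finally set the teapot upright in the middle of the plate, and leave the ceramic bowl where it is.

Things in the scene. Friction and masses are not known exactly. Their poses are not given: they have to be found in the camera images.
- plate: electric warming plate, a grey box 220 x 220 mm and 50 mm high, fixed; flat top with a flush dark disc 140 mm across, a wing knob at each corner, a steel paddle at its front. It stands left or right of the tray, a little turned. Origin: centre of its underside; x points from its front to its back, y to its left, z up
- plate_top (a point): centre of the plate's top face (50 mm above the bench), axes as the plate's
- knob_fl (a joint): turn of the front left captive wing knob, at (-80, +80) mm in the plate's x, y. Grows clockwise seen from above, 0 (loosest) to its end stop at 2.6 rad (fully home, wing along the plate's x); the wing's angle from the plate's x, anticlockwise, is 2.6 minus this. Wing: a bar 34 mm long, 10 mm thick, 9 to 33 mm above the plate's top. Stays where it is left
- knob_fl_grip (a point): on the axis of the front left knob, mid-height of the wing, 21 mm above the plate's top; its x axis runs along the wing's long side
- knob_fr (a joint): turn of the front right captive wing knob, at (-80, -80) mm in the plate's x, y. Grows clockwise seen from above, 0 (loosest) to its end stop at 2.6 rad (fully home, wing along the plate's x); the wing's angle from the plate's x, anticlockwise, is 2.6 minus this. Wing: a bar 34 mm long, 10 mm thick, 9 to 33 mm above the plate's top. Stays where it is left
- knob_fr_grip (a point): on the axis of the front right knob, mid-height of the wing, 21 mm above the plate's top; its x axis runs along the wing's long side
- knob_bl (a joint): turn of the back left captive wing knob, at (+80, +80) mm in the plate's x, y. Grows clockwise seen from above, 0 (loosest) to its end stop at 2.6 rad (fully home, wing along the plate's x); the wing's angle from the plate's x, anticlockwise, is 2.6 minus this. Wing: a bar 34 mm long, 10 mm thick, 9 to 33 mm above the plate's top. Stays where it is left
- knob_bl_grip (a point): on the axis of the back left knob, mid-height of the wing, 21 mm above the plate's top; its x axis runs along the wing's long side
- knob_br (a joint): turn of the back right captive wing knob, at (+80, -80) mm in the plate's x, y. Grows clockwise seen from above, 0 (loosest) to its end stop at 2.6 rad (fully home, wing along the plate's x); the wing's angle from the plate's x, anticlockwise, is 2.6 minus this. Wing: a bar 34 mm long, 10 mm thick, 9 to 33 mm above the plate's top. Stays where it is left
- knob_br_grip (a point): on the axis of the back right knob, mid-height of the wing, 21 mm above the plate's top; its x axis runs along the wing's long side
- paddle (a joint): spring reset paddle on the plate's front: a steel flap 62 mm long (out from the front), 60 mm wide, 6 mm thick, hinged along its inner edge 113 mm in front of the plate's centre, 40 mm above the bench. 0 = level (at rest), grows as it is pressed down, lower stop at 0.3 rad; springs back up; about 9 N at the pad reaches the stop
- paddle_pad (a point): top face of the paddle, 45 mm out from its hinge, on its centre line: press here, straight down (it travels about 13 mm)
- tray: stainless tray 300 mm (x) x 360 mm (y), fixed on the bench; floor 5 mm thick, raised edges 26 mm high and 5 mm thick. Origin: centre of its underside
- glass_1: frosted drinking glass, 54 mm across (52 at the foot), 90 mm tall, wall 4 mm, upright, mouth up; may be absent. Origin: centre of its underside, z up
- glass_2: second frosted drinking glass, the same as the first; may be absent
- lid: grey silicone lid, a disc 76 mm across and 8 mm thick with a round grip 20 mm across and 26 mm tall on its middle (34 mm in all), grip up; may be absent. Origin: centre of its underside, z up
- teapot: empty white teapot, body 110 mm across and 88 mm high, spout along its +x reaching 95 mm from its axis, overhead handle along its y. Origin: centre of its underside, z up. 0.45 kg. It starts upright in the tray
- teapot_grip (a point): middle of the teapot's overhead wooden handle bar, 140 mm above its underside; the bar is 64 mm long (along the teapot's y), 13 mm thick (x), 14 mm high; free space of 35 mm under it
- bowl: white ceramic bowl, 92 mm across, 45 mm high, in a back corner of the tray; to be left alone. Origin: centre of its underside
Mind the look-alikes: they are no part of the job. Leave any green or red look-alike of the glass_1 alone.

How it is judged:
On the way, in this order (a step that is already met when the one before it is completed fails the run):
1. everything that stood on the plate stands upright on the tray's floor (x of glass_1 in the frame of tray between -0.14 and 0.14 m and y of glass_1 in the frame of tray between -0.17 and 0.17 m and z of glass_1 in the frame of tray between 0.001 and 0.01 m and angle between each of glass_1, glass_2, lid's own z axis and vertical below 0.12 rad and x of glass_2 in the frame of tray between -0.14 and 0.14 m and y of glass_2 in the frame of tray between -0.17 and 0.17 m and z of glass_2 in the frame of tray between 0.001 and 0.01 m and x of lid in the frame of tray between -0.14 and 0.14 m and y of lid in the frame of tray between -0.17 and 0.17 m and z of lid in the frame of tray between 0.001 and 0.01 m), for 0.2 s.
2. all four wing knobs are turned fully home (value of joint each of knob_fl, knob_fr, knob_bl, knob_br above 2.48 rad), for 0.2 s.
3. the paddle is pressed down to its stop (value of joint paddle above 0.27 rad), for 0.2 s.
4. the teapot stands in the middle of the plate (x of teapot in the frame of plate_top between -0.035 and 0.035 m and y of teapot in the frame of plate_top between -0.035 and 0.035 m and z of teapot in the frame of plate_top between -0.003 and 0.005 m and angle between teapot's own z axis and vertical below 0.12 rad), for 0.2 s.
At the end, for the whole second after the job is handed in: Each glass/lid present upright (0.12 rad) and flat on the tray floor inside its edges (underside 1 to 10 mm above the tray's underside); knobs above 2.48 rad; paddle below 0.05 rad; teapot upright on the plate, within 35 mm of its centre along each plate axis; all at rest, released (all of step 1 and all of step 2 and all of step 4 and value of joint paddle below 0.05 rad and linear speed of each of glass_1, glass_2, lid, teapot below 0.02 m/s); the robot touches nothing.
It fails at once if the ceramic bowl is knocked over or shoved more than 60 mm (angle between bowl's own z axis and vertical above 0.6 rad or distance of bowl from where it was at the start of the episode above 0.06 m).
Of glass_1, glass_2, lid only 1 to 3 are there at a start; the rules pass over those that are not, and their reading is None.
At some moment in a run one of teapot, glass_1, glass_2, lid may be knocked a few centimetres aside while the robot is not near it.
It also fails if it takes over 210 s, if anything falls off the work surface, if the arm or the gripper's body presses on something with over 40 N, if the wrist force passes 120 N, or if a joint passes its speed limit or range.

ROBOT

A 6-joint arm with a two-finger parallel gripper is mounted at the origin on the work surface. World frame = base frame: x ahead of the robot, y to its left, z up, the work surface at z = 0. Lengths are in m, angles in rad, forces in N, time in s.
With the tool pointing down it reaches from about 0.3 to 0.875 m from the base axis. Payload 6.4 kg.
Tool frame: the origin (TCP) lies at the very end of the fingers, on their centre line; the grasp point (between the pads) lies 19 mm behind it; z points along the fingers, y is the line along which they close (so a half turn about z gives the same grasp; the last joint's range is limited). The gripper opens to 88 mm and grips with 3 to 60 N. Pads are 18 mm wide; open, the fingers measure 123 mm over their backs; the gripper's body (75 mm by 187 mm) begins 45 mm behind the grasp point.
Start: joints at [-1.32, 0.181, 1.607, -0, 1.354, -0.206], TCP at [0.254, -0.516, 0.239] pointing down, gripper open.
Joint ranges: [-2.99, 2.99], [-0.89, 2.07], [0.3, 2.58], [-1.14, 4.28], [0, 2.63], [-3.12, 3.12]. Speed limits (rad/s): [2.57, 2.57, 3.01, 3.14, 3.14, 3.14].

INTERFACE

Orientations are given as a 3x3 rotation matrix whose columns are the frame's x, y, z axes.
In Python, from workcell import status, capture, manip gives the robot as it stands.
- The arm moves only by the tool step_arm, never from a script. Its argument "rows" is one flat list of numbers, 7 for each row, row after row: the finger opening in mm, from 0 to 88.1, then the shift along the tool's x, y, z normalised to -1 to 1, where 1 is 0.3 m, then the turn, a rotation vector about the tool's x, y, z normalised to -1 to 1, where 1 is 180 degrees. A call has 1 to 20 rows; each row is the pose to reach, as a shift and turn from the pose commanded when the call began, along the tool's axes at that moment, turning the shorter way round; what a row does not reach only later rows make up. A row lasts 1/10 s, in which the tool goes at most 50 mm and 8.59 degrees, less where a joint would pass 70% of its speed; a pose out of reach is approached as far as the arm can. A call with a number of a shift or a turn outside -1 to 1 is refused whole. A call with a gripper value outside its range is refused whole. The fingers move at their own pace and stop on an object; the grip force is fixed at half the most. Time passes only in rows, so rows that repeat a pose let the fingers close. It gives the time, the measured TCP pose, the force, the opening and the grip force at its end, in the units of the state.
- status.read_state(): the state, without advancing time (a new reading comes with each control period).
- capture(name): name is "scene" or "top"; returns a dict with "image" (384x512x3 uint8, red, green, blue), "z_map" (384x512 float32, m along the optical axis (not along the pixel's ray), 0 where there is no reading), "camera_matrix" (3x3 intrinsics, pixels), "cam_to_world" (4x4, takes a point from camera to world coordinates). Camera axes: x right, y down, z forward; pixel columns grow to the right and rows downward; lengths in m; the calibration is good to about 2 mm. A picture is of the moment at which its call begins.
- manip.finish_job(): hands the job in; it is judged then, once.
The state is a dict: "time_s": time; "joints": joint angles; "joint_vel": joint speeds; "joint_torque": joint torques, N m; "tool_pos": TCP position; "tool_rot": TCP orientation; "ft_force": force on the tool from outside, world axes, zero at the start; "ft_torque": the same for the moment, N m; "grip_width": finger opening in m; "grip_force": force on a finger pad.
Only numpy, scipy, OpenCV 4.12 (cv2) and the standard library are available. Lean on these libraries where they do the work, as an engineer would, in place of code of your own. Each camera call takes 0.05 s, during which the arm holds its last target. There are 200 camera calls.

## Working session

There is one attempt and no reset: what is moved stays moved. The work goes in short steps, Python scripts to look and compute and a tool call to move; the robot and the scene stay as the last step left them, time stands still between calls to the robot, and variables do not carry over. Pictures are saved under pics/ and viewed, at most 14 in all, crops included, and the job is handed in when it is done.

Besides the shell and the picture viewer there is one more tool, called after "Call:" as a command line: name --argument value ..., lists and objects as JSON in quotes. step_arm: Moves the arm, as the interface text tells. Its arguments: {"type":"object","properties":{"rows":{"type":"array","items":{"type":"number"}}},"required":["rows"]}

```bash
ls; mkdir -p pics; python3 - <<'E'
from workcell import status,capture,manip
import cv2,numpy as np
s=status.read_state();print({k:np.round(v,3).tolist() for k,v in s.items()})
for n in("top","scene"):
    c=capture(n);cv2.imwrite(f"pics/{n}0.png",c["image"][:,:,::-1]);np.savez(f"{n}0.npz",**c)
    print(n,c["camera_matrix"].round(1).tolist(),c["cam_to_world"].round(3).tolist())
E
```

```text
pics
{'time_s': 0.0, 'joints': [-1.32, 0.182, 1.608, -0.0, 1.354, -0.206], 'joint_vel': [0.001, -0.001, 0.0, 0.0, -0.0, 0.0], 'joint_torque': [-0.001, -43.387, -34.185, 0.07, 0.039, -0.0], 'tool_pos': [0.253, -0.516, 0.238], 'tool_rot': [[0.897, 0.441, -0.0], [0.441, -0.897, 0.002], [0.0, -0.002, -1.0]], 'ft_force': [-0.342, 0.498, -0.032], 'ft_torque': [-0.01, 0.026, -0.035], 'grip_force': 0.0, 'grip_width': 0.088}
top [[367.9, 0.0, 255.6], [0.0, 367.9, 195.7], [0.0, 0.0, 1.0]] [[-0.01, -0.992, 0.122, 0.408], [-1.0, 0.007, -0.028, 0.085], [0.027, -0.122, -0.992, 1.051], [0.0, 0.0, 0.0, 1.0]]
scene [[497.7, 0.0, 263.8], [0.0, 497.7, 177.1], [0.0, 0.0, 1.0]] [[-0.642, 0.45, -0.621, 1.424], [0.767, 0.396, -0.506, 0.801], [0.018, -0.8, -0.599, 0.973], [0.0, 0.0, 0.0, 1.0]]
```

View pics/top0.png

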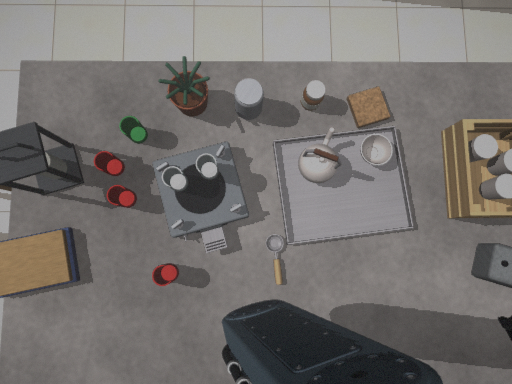

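View pics/scene0.png

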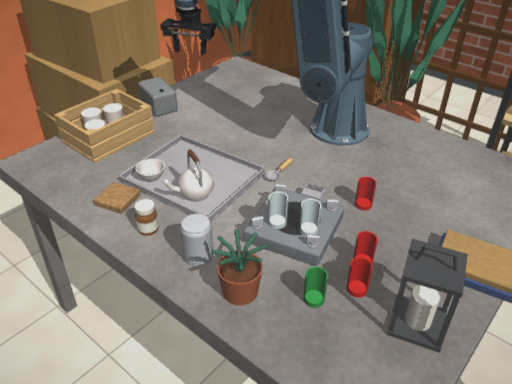

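```bash
cat > h.py <<'E'
import cv2,numpy as np
from workcell import status,capture,manip
def cloud(c):
    z=c["z_map"];K=c["camera_matrix"];v,u=np.mgrid[:z.shape[0],:z.shape[1]]
    P=np.stack([(u-K[0,2])/K[0,0]*z,(v-K[1,2])/K[1,1]*z,z],-1)
    T=c["cam_to_world"];W=P@T[:3,:3].T+T[:3,3];m=z>0
    return W[m],c["image"][m]
def get():
    return {n:cloud(capture(n)) for n in("top","scene")}
def sel(W,x0,x1,y0,y1,z0,z1):
    return (W[:,0]>x0)&(W[:,0]<x1)&(W[:,1]>y0)&(W[:,1]<y1)&(W[:,2]>z0)&(W[:,2]<z1)
def ortho(d,x0,x1,y0,y1,s=500):
    # rows: x decreasing, cols: y decreasing ; both cameras, highest point wins
    im=np.zeros((int((x1-x0)*s),int((y1-y0)*s),3),np.uint8)
    W=np.vstack([d[n][0] for n in d]);C=np.vstack([d[n][1] for n in d])
    m=sel(W,x0,x1,y0,y1,-.05,.3);W,C=W[m],C[m];o=np.argsort(W[:,2])
    for p,c in zip(W[o],C[o]): cv2.circle(im,(int((y1-p[1])*s),int((x1-p[0])*s)),1,c[::-1].tolist(),-1)
    return im
E
python3 - <<'E'
from h import *
d={n:cloud(dict(np.load(n+"0.npz"))) for n in("top","scene")}
for n in d:
    W,C=d[n]
    m=sel(W,.2,.62,.0,.45,.047,.053); r=cv2.minAreaRect(W[m][:,:2].astype(np.float32)); print(n,"plate",m.sum(),r)
    m=sel(W,.2,.62,-.4,.0,.022,.03); r=cv2.minAreaRect(W[m][:,:2].astype(np.float32)); print(n,"tray",m.sum(),r)
    for nm,z0,z1,b in(("glass",.130,.15,(.2,.62,0,.45)),("knob",.07,.086,(.2,.62,0,.45)),("teapot",.1,.16,(.2,.62,-.4,0)),("bowl",.035,.05,(.2,.62,-.4,0))):
        m=sel(W,*b,z0,z1);P=W[m]
        g=((P[:,:2]-[b[0],b[2]])*500).astype(int);I=np.zeros((250,250),np.uint8);I[g[:,0],g[:,1]]=255
        I=cv2.dilate(I,np.ones((5,5)));k,L,st,ce=cv2.connectedComponentsWithStats(I)
        lab=L[g[:,0],g[:,1]]
        for i in range(1,k):
            Q=P[lab==i]
            if len(Q)>8:
                r=cv2.minAreaRect(Q[:,:2].astype(np.float32));print(n,nm,len(Q),Q.mean(0).round(3),Q[:,2].max().round(3),np.round(r[0],3),np.round(r[1],3),round(r[2],1))
cv2.imwrite("pics/ortho.png",ortho(d,.25,.65,-.32,.38,1000))
E
```

```text
top plate 3808 ((0.5255104303359985, 0.25387996435165405), (0.34340745210647583, 0.32771968841552734), 30.594026565551758)
top tray 464 ((0.4608531892299652, -0.1926172822713852), (0.3121783435344696, 0.3855963349342346), 0.30078810453414917)
top glass 131 [0.571 0.268 0.138] 0.144 [0.571 0.268] [0.052 0.051] 1.2
top glass 93 [0.595 0.185 0.139] 0.144 [0.599 0.185] [0.043 0.053] 0.2
top knob 63 [0.323 0.3   0.079] 0.086 [0.325 0.297] [0.049 0.05 ] 50.7
top knob 55 [0.456 0.266 0.081] 0.085 [0.456 0.266] [0.01  0.033] 38.7
top knob 52 [0.498 0.112 0.082] 0.086 [0.498 0.112] [0.01  0.033] 28.5
top knob 38 [0.526 0.402 0.079] 0.086 [0.528 0.406] [0.021 0.051] 76.3
top knob 45 [0.539 0.439 0.079] 0.085 [0.538 0.436] [0.018 0.044] 70.5
top knob 21 [0.56  0.252 0.078] 0.085 [0.561 0.255] [0.018 0.049] 54.4
top knob 31 [0.583 0.282 0.078] 0.086 [0.581 0.28 ] [0.015 0.041] 49.9
top knob 19 [0.583 0.176 0.079] 0.086 [0.584 0.178] [0.009 0.04 ] 19.3
top knob 11 [0.611 0.205 0.078] 0.085 [0.609 0.205] [0.003 0.022] 76.3
top knob 56 [0.609 0.308 0.081] 0.086 [0.61  0.308] [0.011 0.033] 30.9
top 
[... 653 characters left out ...]
.33  0.299] [0.054 0.052] 58.6
scene knob 61 [0.46  0.267 0.078] 0.086 [0.459 0.266] [0.014 0.034] 36.9
scene knob 55 [0.503 0.113 0.078] 0.085 [0.504 0.113] [0.017 0.032] 25.5
scene knob 179 [0.537 0.422 0.078] 0.086 [0.536 0.422] [0.052 0.053] 73.0
scene knob 86 [0.591 0.279 0.078] 0.086 [0.589 0.279] [0.022 0.049] 35.0
scene knob 30 [0.61  0.208 0.078] 0.085 [0.608 0.209] [0.006 0.025] 83.8
scene knob 40 [0.609 0.443 0.078] 0.086 [0.609 0.442] [0.006 0.022] 47.4
scene knob 55 [0.612 0.312 0.079] 0.085 [0.611 0.31 ] [0.013 0.028] 46.4
scene teapot 29 [ 0.613 -0.153  0.126] 0.154 [ 0.614 -0.15 ] [0.038 0.01 ] 70.4
scene bowl 21 [ 0.606 -0.07   0.043] 0.048 [ 0.601 -0.072] [0.037 0.005] 24.9
```

View pics/ortho.png

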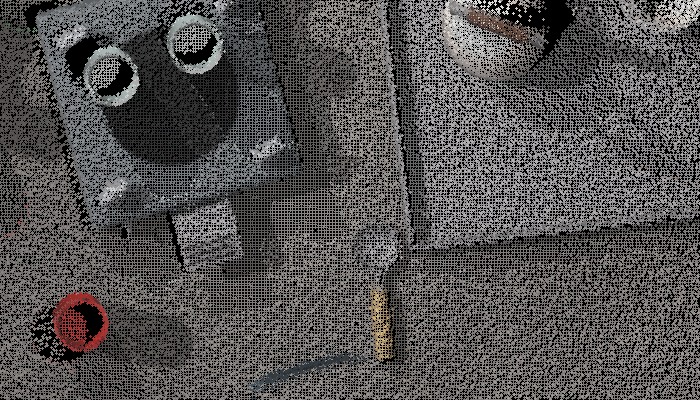

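```bash
cat >> h.py <<'E'
def pca(P):
    c=P.mean(0);w,v=np.linalg.eigh(np.cov((P-c).T));a=v[:,1];return c,np.degrees(np.arctan2(a[1],a[0]))%180,2*np.sqrt(3*w)
KN={"fl":(-.08,.08),"fr":(-.08,-.08),"bl":(.08,.08),"br":(.08,-.08)}
E
python3 - <<'E'
from h import *
d={n:cloud(dict(np.load(n+"0.npz"))) for n in("top","scene")}
W=d["top"][0]
c0=np.array([.554,.210]);th=np.radians(15.3)
for it in range(2):
    R=np.array([[np.cos(th),-np.sin(th)],[np.sin(th),np.cos(th)]]);cs={}
    for k,l in KN.items():
        p=c0+R@l
        m=(np.hypot(*(W[:,:2]-p).T)<.022)&(W[:,2]>.0775)&(W[:,2]<.088)
        c,a,s=pca(W[m][:,:2]);r=cv2.minAreaRect(W[m][:,:2].astype(np.float32));cs[k]=np.array(r[0])
        print(k,m.sum(),c.round(4),np.round(r[0],4),np.round(r[1],3),"wing rel",round((a-np.degrees(th))%180,1),s.round(3))
    c0=sum(cs.values())/4; v=cs["bl"]+cs["br"]-cs["fl"]-cs["fr"];w=cs["fl"]+cs["bl"]-cs["fr"]-cs["br"];v=v+[w[1],-w[0]]
    th=np.arctan2(v[1],v[0]);print("plate",c0.round(4),np.degrees(th).round(2))
for n in d:
  W,C=d[n]
  loc=(W[:,:2]-c0)@R
  m=(abs(loc[:,0])<.11)&(abs(loc[:,1])<.11)&(W[:,2]>.09)&(W[:,2]<.145)
  for i in (0,1):
    pass
  Z=W[m];g=Z[Z[:,2]>.137]
  lab=g[:,1]>.227
  for q in(g[lab],g[~lab]):
    A=np.c_[2*q[:,:2],np.ones(len(q))];b=(q[:,:2]**2).sum(1);x=np.linalg.lstsq(A,b,rcond=None)[0];print(n,"glass",len(q),x[:2].round(4),np.sqrt(x[2]+x[0]**2+x[1]**2).round(4),(R.T@(x[:2]-c0)).round(3))
  # other stuff on plate
  m2=(abs(loc[:,0])<.065)&(abs(loc[:,1])<.065)&(W[:,2]>.054)&(W[:,2]<.13)
  # paddle
  m=(loc[:,0]<-.115)&(loc[:,0]>-.19)&(abs(loc[:,1])<.05)&(W[:,2]>.034);print(n,"paddle",m.sum(),loc[m].min(0).round(3),loc[m].max(0).round(3),np.median(W[m][:,2]).round(4))
  # tray
  m=sel(W,.25,.75,-.42,.05,.018,.034);r=cv2.minAreaRect(W[m][:,:2].astype(np.float32));print(n,"tray",r)
  m=sel(W,.3,.75,-.35,-.0,.13,.17);q=W[m];print(n,"tp",m.sum(),pca(q[:,:2]),np.percentile(q[:,2],[5,50,95]).round(3))
  m=sel(W,.3,.75,-.35,-.0,.06,.082);q=W[m];print(n,"tpbody",m.sum(),q.min(0).round(3),q.max(0).round(3))
  m=sel(W,.3,.8,-.35,-.18,.040,.05);q=W[m];print(n,"bowl",m.sum(),q.min(0).round(3),q.max(0).round(3))
cv2.imwrite("pics/ortho1.png",ortho(d,.3,.8,-.4,.38,1000))
E
```

```text
fl 51 [0.4561 0.266 ] [0.4559 0.2665] [0.009 0.033] wing rel 112.8 [0.01  0.034]
fr 49 [0.4979 0.1119] [0.4982 0.1119] [0.01  0.033] wing rel 104.8 [0.01  0.034]
bl 51 [0.6094 0.3082] [0.6102 0.3086] [0.011 0.032] wing rel 106.5 [0.011 0.033]
br 46 [0.6519 0.1538] [0.6523 0.1543] [0.01  0.032] wing rel 133.9 [0.01  0.033]
plate [0.5541 0.2103] 15.3
fl 51 [0.4561 0.266 ] [0.4559 0.2665] [0.009 0.033] wing rel 112.8 [0.01  0.034]
fr 49 [0.4979 0.1119] [0.4982 0.1119] [0.01  0.033] wing rel 104.8 [0.01  0.034]
bl 51 [0.6094 0.3082] [0.6102 0.3086] [0.011 0.032] wing rel 106.5 [0.011 0.033]
br 46 [0.6519 0.1538] [0.6523 0.1543] [0.01  0.032] wing rel 133.9 [0.01  0.033]
plate [0.5541 0.2103] 15.3
top glass 96 [0.571  0.2685] 0.0246 [0.032 0.052]
top glass 97 [0.6038 0.1846] 0.0248 [ 0.041 -0.038]
top paddle 490 [-0.175 -0.03 ] [-0.115  0.031] 0.0429
top tray ((0.5265220403671265, -0.17392276227474213), (0.42534521222114563, 0.40425434708595276), 6.914241313934326)
top tp 175 (array([ 0.62276337, -0.11597004]), np.float64(68.26005092297248), array([0.01289609, 0.07719981])) [0.137 0.15  0.154]
top tpbody 615 [ 0.571 -0.168  0.06 ] [ 0.707 -0.065  0.082]
top bowl 185 [ 0.618 -0.33   0.04 ] [ 0.705 -0.241  0.05 ]
scene glass 73 [0.5744 0.2684] 0.0248 [0.035 0.051]
scene glass 68 [0.6073 0.1852] 0.0247 [ 0.045 -0.038]
scene paddle 232 [-0.175 -0.031] [-0.115  0.029] 0.0425
scene tray ((0.5349050760269165, -0.1728542447090149), (0.39139682054519653, 0.43625450134277344), 11.613117218017578)
scene tp 99 (array([ 0.6309665 , -0.11025053]), np.float64(70.05224100681161), array([0.01226251, 0.07883096])) [0.133 0.148 0.154]
scene tpbody 417 [ 0.575 -0.165  0.06 ] [ 0.717 -0.064  0.082]
scene bowl 165 [ 0.616 -0.332  0.04 ] [ 0.709 -0.238  0.05 ]
```

View pics/ortho1.png

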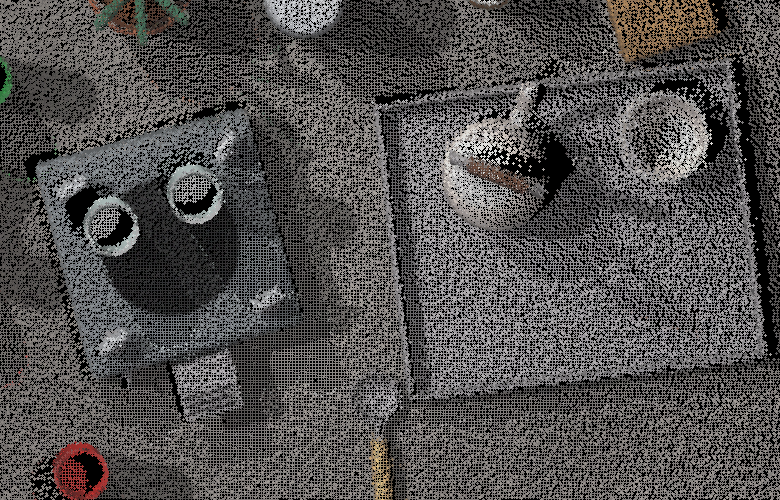

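```bash
cat >> h.py <<'E'
def wrap(a): return (a+180)%360-180
def plan(calls,start=None):
    """calls: list of lists of waypoints (width,x,y,z,yaw_of_tool_y_deg)"""
    s=status.read_state();p=np.array(s["tool_pos"]);R=np.array(s["tool_rot"]);yaw=np.degrees(np.arctan2(R[1,1],R[0,1]))
    print("at",p.round(4),"yaw",yaw.round(2),"w",round(s["grip_width"],4),"t",round(s["time_s"],2))
    for i,c in enumerate(calls):
        y0=np.radians(yaw);Y=np.array([np.cos(y0),np.sin(y0),0]);Z=np.array([0,0,-1.]);X=np.cross(Y,Z)
        q,qy=p,yaw
        for w in c:
            t=np.array(w[1:4]);dyaw=wrap(w[4]-yaw);sh=(t-p)/.3
            n=max(np.linalg.norm(t-q)/.05,abs(wrap(w[4]-qy))/8.59)
            v=[w[0],*np.round([sh@X,sh@Y,sh@Z,0,0,-dyaw/180],3).tolist()]
            print(i,v,"rows %.1f"%n,"OUT" if max(map(abs,v[1:]))>1 else "","q6~%.0f"%wrap(np.degrees(np.arctan2(t[1],t[0]))-w[4]))
            q,qy=t,w[4]
        p,yaw=q,qy
E
python3 - <<'E'
from h import *
plan([[(88,.36,-.26,.25,-20)],[(88,.48,-.02,.25,10)],[(88,.6055,.185,.22,21.6),(88,.6055,.185,.095,21.6)]])
E
```

```text
at [ 0.2535 -0.5156  0.2379] yaw -63.83 w 0.0881 t 0.1
0 [88, 0.694, -0.608, -0.04, 0.0, 0.0, -0.243] rows 5.5  q6~-16
1 [88, 0.889, 0.102, 0.0, 0.0, 0.0, -0.167] rows 5.4  q6~-12
2 [88, 0.6, 0.531, 0.1, 0.0, 0.0, -0.064] rows 4.8  q6~-5
2 [88, 0.6, 0.531, 0.517, 0.0, 0.0, -0.064] rows 2.5  q6~-5
```

Call:
step_arm --rows '[88,0.694,-0.608,-0.04,0,0,-0.243,88,0.694,-0.608,-0.04,0,0,-0.243,88,0.694,-0.608,-0.04,0,0,-0.243,88,0.694,-0.608,-0.04,0,0,-0.243,88,0.694,-0.608,-0.04,0,0,-0.243,88,0.694,-0.608,-0.04,0,0,-0.243,88,0.694,-0.608,-0.04,0,0,-0.243,88,0.694,-0.608,-0.04,0,0,-0.243,88,0.694,-0.608,-0.04,0,0,-0.243]'

```text
time_s: 1.0
tool_pos: [0.3597, -0.2614, 0.2506]
tool_rot: [[0.344, 0.939, -0.0], [0.939, -0.344, -0.0], [-0.0, -0.0, -1.0]]
ft_force: [-1.0, 0.1, -1.3]
grip_width: 0.0882
grip_force: 0.0
```

Call:
step_arm --rows '[88,0.889,0.102,0,0,0,-0.167,88,0.889,0.102,0,0,0,-0.167,88,0.889,0.102,0,0,0,-0.167,88,0.889,0.102,0,0,0,-0.167,88,0.889,0.102,0,0,0,-0.167,88,0.889,0.102,0,0,0,-0.167,88,0.889,0.102,0,0,0,-0.167,88,0.889,0.102,0,0,0,-0.167]'

```text
time_s: 1.8
tool_pos: [0.4803, -0.0216, 0.2503]
tool_rot: [[-0.173, 0.985, -0.001], [0.985, 0.173, -0.0], [-0.0, -0.001, -1.0]]
ft_force: [0.1, -0.8, 0.4]
grip_width: 0.0878
grip_force: 0.0
```

```bash
python3 - <<'E'
from h import *
plan([[(88,.6055,.185,.22,21.6),(88,.6055,.185,.095,21.6)]])
d=get();c0=np.array([.5548,.2105]);th=np.radians(15.3);R=np.array([[np.cos(th),-np.sin(th)],[np.sin(th),np.cos(th)]])
for n in d:
  W=d[n][0];loc=(W[:,:2]-c0)@R
  g=W[(abs(loc[:,0])<.11)&(abs(loc[:,1])<.11)&(W[:,2]>.137)&(W[:,2]<.145)];lab=g[:,1]>.227
  for q in(g[lab],g[~lab]):
    if len(q)<20: continue
    A=np.c_[2*q[:,:2],np.ones(len(q))];b=(q[:,:2]**2).sum(1);x=np.linalg.lstsq(A,b,rcond=None)[0];print(n,"glass",len(q),x[:2].round(4),np.sqrt(x[2]+x[0]**2+x[1]**2).round(4))
  for k,l in KN.items():
    p=c0+R@l;m=(np.hypot(*(W[:,:2]-p).T)<.024)&(W[:,2]>.079)&(W[:,2]<.088)
    if m.sum()>15: r=cv2.minAreaRect(W[m][:,:2].astype(np.float32));print(n,k,m.sum(),np.round(r[0],4),np.round(r[1],3))
E
```

```text
at [ 0.4803 -0.0216  0.2503] yaw 9.94 w 0.0878 t 1.8
0 [88, 0.606, 0.53, 0.101, 0.0, 0.0, -0.065] rows 4.9  q6~-5
0 [88, 0.606, 0.53, 0.518, 0.0, 0.0, -0.065] rows 2.5  q6~-5
top glass 94 [0.571  0.2685] 0.0246
top glass 95 [0.6035 0.1845] 0.0248
top fl 45 [0.4562 0.2664] [0.01  0.032]
top fr 44 [0.4979 0.1123] [0.01  0.032]
top bl 46 [0.6102 0.3082] [0.01  0.031]
top br 45 [0.6525 0.154 ] [0.01  0.033]
scene glass 77 [0.5744 0.2691] 0.025
scene glass 74 [0.6076 0.185 ] 0.0249
scene fl 26 [0.4589 0.2672] [0.013 0.032]
scene fr 25 [0.5005 0.1126] [0.012 0.03 ]
scene bl 38 [0.6137 0.3097] [0.012 0.031]
scene br 36 [0.6566 0.1545] [0.012 0.033]
```

Call:
step_arm --rows '[88,0.606,0.53,0.1,0,0,-0.065,88,0.606,0.53,0.1,0,0,-0.065,88,0.606,0.53,0.1,0,0,-0.065,88,0.606,0.53,0.1,0,0,-0.065,88,0.606,0.53,0.1,0,0,-0.065,88,0.606,0.53,0.1,0,0,-0.065,88,0.606,0.53,0.1,0,0,-0.065,88,0.606,0.53,0.3,0,0,-0.065,88,0.606,0.53,0.4,0,0,-0.065,88,0.606,0.53,0.518,0,0,-0.065,88,0.606,0.53,0.518,0,0,-0.065,50,0.606,0.53,0.518,0,0,-0.065,45,0.606,0.53,0.518,0,0,-0.065,45,0.606,0.53,0.518,0,0,-0.065,45,0.606,0.53,0.518,0,0,-0.065,45,0.606,0.53,0.518,0,0,-0.065,45,0.606,0.53,0.518,0,0,-0.065]'

```text
time_s: 3.6
tool_pos: [0.6062, 0.1861, 0.0969]
tool_rot: [[-0.37, 0.929, 0.002], [0.929, 0.37, -0.0], [-0.001, 0.002, -1.0]]
ft_force: [-2.4, -0.2, 6.3]
grip_width: 0.0536
grip_force: 29.9
```

```bash
python3 - <<'E'
from h import *
p=status.read_state()["tool_pos"]
plan([[(45,p[0],p[1],.2,21.6),(45,.53,.02,.2,-24)],[(45,.49,-.172,.15,-69),(45,.49,-.172,.0515,-69),(88,.49,-.172,.0515,-69),(88,.49,-.172,.2,-69)]])
E
```

```text
at [0.6062 0.1861 0.0969] yaw 21.69 w 0.0536 t 3.6
0 [45, 0.0, 0.0, -0.344, 0.0, 0.0, 0.001] rows 2.1  q6~-5
0 [45, -0.421, -0.441, -0.344, 0.0, 0.0, 0.254] rows 5.3  q6~26
1 [45, -0.639, 0.139, 0.167, 0.0, 0.0, 0.25] rows 5.2  q6~50
1 [45, -0.639, 0.139, 0.495, 0.0, 0.0, 0.25] rows 2.0  q6~50
1 [88, -0.639, 0.139, 0.495, 0.0, 0.0, 0.25] rows 0.0  q6~50
1 [88, -0.639, 0.139, 0.0, 0.0, 0.0, 0.25] rows 3.0  q6~50
```

Call:
step_arm --rows '[45,0,0,-0.1,0,0,0,45,0,0,-0.25,0,0,0,45,0,0,-0.344,0,0,0,45,0,0,-0.344,0,0,0,45,-0.421,-0.441,-0.344,0,0,0.254,45,-0.421,-0.441,-0.344,0,0,0.254,45,-0.421,-0.441,-0.344,0,0,0.254,45,-0.421,-0.441,-0.344,0,0,0.254,45,-0.421,-0.441,-0.344,0,0,0.254,45,-0.421,-0.441,-0.344,0,0,0.254,45,-0.421,-0.441,-0.344,0,0,0.254,45,-0.421,-0.441,-0.344,0,0,0.254]'

```text
time_s: 4.8
tool_pos: [0.5286, 0.02, 0.1974]
tool_rot: [[0.406, 0.914, -0.002], [0.914, -0.406, 0.0], [-0.0, -0.002, -1.0]]
ft_force: [-1.2, 0.6, -2.2]
grip_width: 0.0534
grip_force: 30.0
```

```bash
python3 - <<'E'
from h import *
plan([[(45,.49,-.172,.15,-69),(45,.49,-.172,.055,-69)]])
E
```

```text
at [0.5286 0.02   0.1974] yaw -23.94 w 0.0534 t 4.8
0 [45, -0.637, 0.142, 0.158, 0.0, 0.0, 0.25] rows 5.2  q6~50
0 [45, -0.637, 0.142, 0.475, 0.0, 0.0, 0.25] rows 1.9  q6~50
```

Call:
step_arm --rows '[45,-0.637,0.142,0.158,0,0,0.25,45,-0.637,0.142,0.158,0,0,0.25,45,-0.637,0.142,0.158,0,0,0.25,45,-0.637,0.142,0.158,0,0,0.25,45,-0.637,0.142,0.158,0,0,0.25,45,-0.637,0.142,0.158,0,0,0.25,45,-0.637,0.142,0.158,0,0,0.25,45,-0.637,0.142,0.3,0,0,0.25,45,-0.637,0.142,0.4,0,0,0.25,45,-0.637,0.142,0.45,0,0,0.25,45,-0.637,0.142,0.475,0,0,0.25,45,-0.637,0.142,0.482,0,0,0.25,45,-0.637,0.142,0.482,0,0,0.25]'

```text
time_s: 6.1
tool_pos: [0.4908, -0.1721, 0.0544]
tool_rot: [[0.933, 0.359, 0.001], [0.359, -0.933, -0.0], [0.0, 0.001, -1.0]]
ft_force: [-0.2, -0.6, -0.9]
grip_width: 0.0534
grip_force: 30.0
```

Call:
step_arm --rows '[45,0,0,0.008,0,0,0,45,0,0,0.008,0,0,0,60,0,0,0.008,0,0,0,70,0,0,0.008,0,0,0,80,0,0,0.008,0,0,0,80,0,0,0.008,0,0,0,80,0,0,0.008,0,0,0,80,0,0,-0.1,0,0,0,80,0,0,-0.25,0,0,0,80,0,0,-0.4,0,0,0,80,0,0,-0.5,0,0,0,80,0,0,-0.5,0,0,0]'

```text
time_s: 7.3
tool_pos: [0.4929, -0.1737, 0.2092]
tool_rot: [[0.934, 0.358, 0.008], [0.358, -0.934, -0.005], [0.006, 0.008, -1.0]]
ft_force: [0.9, -0.2, -0.1]
grip_width: 0.0799
grip_force: 0.0
```

```bash
python3 - <<'E'
from h import *
plan([[(88,.52,.06,.2,-21)],[(88,.5727,.2688,.2,21.6),(88,.5727,.2688,.095,21.6)]])
d=get()
for n in d:
  W=d[n][0];m=sel(W,.44,.54,-.23,-.12,.085,.11);q=W[m];r=cv2.minAreaRect(q[:,:2].astype(np.float32));print(n,m.sum(),r,np.percentile(q[:,2],[50,95]))
E
```

```text
at [ 0.4929 -0.1737  0.2092] yaw -69.04 w 0.0799 t 7.3
0 [88, 0.363, -0.695, 0.031, 0.0, 0.0, -0.267] rows 5.6  q6~28
1 [88, 0.713, -0.085, 0.0, 0.0, 0.0, -0.237] rows 5.0  q6~4
1 [88, 0.713, -0.085, 0.35, 0.0, 0.0, -0.237] rows 2.1  q6~4
top 7 ((0.4965461492538452, -0.18812216818332672), (0.03156927227973938, 0.004632860422134399), 22.110876083374023) [0.08789418 0.09316673]
scene 99 ((0.4918608069419861, -0.17082150280475616), (0.058063942939043045, 0.053932834416627884), 70.95659637451172) [0.09122842 0.09493767]
```

Call:
step_arm --rows '[88,0.363,-0.695,0.031,0,0,-0.267,88,0.363,-0.695,0.031,0,0,-0.267,88,0.363,-0.695,0.031,0,0,-0.267,88,0.363,-0.695,0.031,0,0,-0.267,88,0.363,-0.695,0.031,0,0,-0.267,88,0.363,-0.695,0.031,0,0,-0.267,88,0.363,-0.695,0.031,0,0,-0.267,88,0.363,-0.695,0.031,0,0,-0.267]'

```text
time_s: 8.2
tool_pos: [0.5164, 0.0615, 0.193]
tool_rot: [[0.361, 0.933, -0.003], [0.933, -0.361, 0.0], [-0.001, -0.003, -1.0]]
ft_force: [0.3, -0.3, -0.6]
grip_width: 0.088
grip_force: 0.0
```

```bash
python3 - <<'E'
from h import *
plan([[(88,.5727,.2688,.2,21.6),(88,.5727,.2688,.095,21.6)]])
E
```

```text
at [0.5164 0.0615 0.193 ] yaw -21.13 w 0.088 t 8.2
0 [88, 0.712, -0.074, -0.023, 0.0, 0.0, -0.237] rows 5.0  q6~4
0 [88, 0.712, -0.074, 0.327, 0.0, 0.0, -0.237] rows 2.1  q6~4
```

Call:
step_arm --rows '[88,0.712,-0.074,-0.023,0,0,-0.237,88,0.712,-0.074,-0.023,0,0,-0.237,88,0.712,-0.074,-0.023,0,0,-0.237,88,0.712,-0.074,-0.023,0,0,-0.237,88,0.712,-0.074,-0.023,0,0,-0.237,88,0.712,-0.074,-0.023,0,0,-0.237,88,0.712,-0.074,-0.023,0,0,-0.237,88,0.712,-0.074,0.1,0,0,-0.237,88,0.712,-0.074,0.2,0,0,-0.237,88,0.712,-0.074,0.3,0,0,-0.237,88,0.712,-0.074,0.327,0,0,-0.237,88,0.712,-0.074,0.327,0,0,-0.237,50,0.712,-0.074,0.327,0,0,-0.237,45,0.712,-0.074,0.327,0,0,-0.237,45,0.712,-0.074,0.327,0,0,-0.237,45,0.712,-0.074,0.327,0,0,-0.237,45,0.712,-0.074,0.327,0,0,-0.237,45,0.712,-0.074,0.327,0,0,-0.237]'

```text
time_s: 10.0
tool_pos: [0.5735, 0.2691, 0.0973]
tool_rot: [[-0.369, 0.929, 0.001], [0.929, 0.369, 0.0], [-0.0, 0.001, -1.0]]
ft_force: [-1.3, -0.5, 4.4]
grip_width: 0.0532
grip_force: 29.9
```

```bash
python3 - <<'E'
from h import *
p=status.read_state()["tool_pos"]
plan([[(45,p[0],p[1],.21,21.6),(45,.5,.03,.21,-20)],[(45,.46,-.1,.21,-69),(45,.505,-.28,.16,-69)],[(45,.505,-.28,.06,-69)]])
E
```

```text
at [0.5735 0.2691 0.0973] yaw 21.68 w 0.0532 t 10.0
0 [45, 0.0, 0.0, -0.376, 0.0, 0.0, 0.0] rows 2.3  q6~4
0 [45, -0.65, -0.522, -0.376, 0.0, 0.0, 0.232] rows 5.0  q6~23
1 [45, -0.453, 0.023, 0.0, 0.0, 0.0, 0.272] rows 5.7  q6~57
1 [45, -0.965, 0.369, 0.167, 0.0, 0.0, 0.272] rows 3.8  q6~40
2 [45, 0.0, 0.0, 0.333, 0.0, 0.0, 0.0] rows 2.0  q6~40
```

Call:
step_arm --rows '[45,0,0,-0.1,0,0,0,45,0,0,-0.25,0,0,0,45,0,0,-0.376,0,0,0,45,0,0,-0.376,0,0,0,45,-0.65,-0.522,-0.376,0,0,0.232,45,-0.65,-0.522,-0.376,0,0,0.232,45,-0.65,-0.522,-0.376,0,0,0.232,45,-0.65,-0.522,-0.376,0,0,0.232,45,-0.65,-0.522,-0.376,0,0,0.232,45,-0.65,-0.522,-0.376,0,0,0.232,45,-0.65,-0.522,-0.376,0,0,0.232,45,-0.65,-0.522,-0.376,0,0,0.232,45,-0.65,-0.522,-0.376,0,0,0.232]'

```text
time_s: 11.3
tool_pos: [0.4996, 0.0312, 0.2089]
tool_rot: [[0.341, 0.94, -0.001], [0.94, -0.341, 0.0], [0.0, -0.001, -1.0]]
ft_force: [-0.2, 0.1, -1.5]
grip_width: 0.053
grip_force: 32.5
```

Call:
step_arm --rows '[45,-0.453,0.023,0,0,0,0.272,45,-0.453,0.023,0,0,0,0.272,45,-0.453,0.023,0,0,0,0.272,45,-0.453,0.023,0,0,0,0.272,45,-0.453,0.023,0,0,0,0.272,45,-0.453,0.023,0,0,0,0.272,45,-0.965,0.369,0,0,0,0.272,45,-0.965,0.369,0,0,0,0.272,45,-0.965,0.369,0,0,0,0.272,45,-0.965,0.369,0,0,0,0.272,45,-0.965,0.369,0,0,0,0.272,45,-0.965,0.369,0.1,0,0,0.272,45,-0.965,0.369,0.167,0,0,0.272,45,-0.965,0.369,0.167,0,0,0.272,45,-0.965,0.369,0.167,0,0,0.272]'

```text
time_s: 12.8
tool_pos: [0.5046, -0.2785, 0.1592]
tool_rot: [[0.933, 0.36, -0.001], [0.36, -0.933, 0.001], [-0.0, -0.001, -1.0]]
ft_force: [-0.8, 0.1, -1.8]
grip_width: 0.0535
grip_force: 32.5
```

```bash
python3 - <<'E'
from h import *
plan([[(45,.505,-.28,.0535,-69)]])
E
```

```text
at [ 0.5046 -0.2785  0.1592] yaw -68.93 w 0.0535 t 12.8
0 [45, -0.0, 0.005, 0.352, 0.0, 0.0, 0.0] rows 2.1  q6~40
```

Call:
step_arm --rows '[45,0,0,0.15,0,0,0,45,0,0,0.28,0,0,0,45,0,0,0.33,0,0,0,45,0,0,0.35,0,0,0,45,0,0,0.358,0,0,0,45,0,0,0.358,0,0,0,60,0,0,0.358,0,0,0,70,0,0,0.358,0,0,0,80,0,0,0.358,0,0,0,80,0,0,0.358,0,0,0,80,0,0,0.358,0,0,0,80,0,0,0.2,0,0,0,80,0,0,0.05,0,0,0,80,0,0,-0.1,0,0,0,80,0,0,-0.2,0,0,0,80,0,0,-0.2,0,0,0,80,0,0,-0.2,0,0,0]'

```text
time_s: 14.5
tool_pos: [0.5043, -0.2801, 0.2195]
tool_rot: [[0.934, 0.358, 0.001], [0.358, -0.934, -0.001], [0.001, 0.001, -1.0]]
ft_force: [-0.8, -0.3, 0.2]
grip_width: 0.0798
grip_force: 0.0
```

```bash
python3 - <<'E'
from h import *
# knob fr first; wing world angle = 15.3+104.8; tool y perpendicular
c0=np.array([.5558,.2106]);th=np.radians(15.3);R=np.array([[np.cos(th),-np.sin(th)],[np.sin(th),np.cos(th)]])
for k,a in(("fl",112.8),("fr",104.8),("bl",106.5),("br",133.9)):
    p=c0+R@KN[k];q1=np.degrees(np.arctan2(p[1],p[0]));y0=15.3+a-90
    print(k,p.round(4),"yaw start",round(y0,1),"end",round(y0-a,1),"q6 start",round(q1-y0),"end",round(q1-y0+a))
plan([[(40,.46,-.0,.22,-30)],[(40,*(c0+R@KN["fr"]),.18,30.1),(40,*(c0+R@KN["fr"]),.054,30.1)]])
c=capture("top");cv2.imwrite("pics/t2.png",c["image"][:,:,::-1])
E
```

```text
fl [0.4575 0.2667] yaw start 38.1 end -74.7 q6 start -8 end 105
fr [0.4997 0.1123] yaw start 30.1 end -74.7 q6 start -17 end 87
bl [0.6119 0.3089] yaw start 31.8 end -74.7 q6 start -5 end 101
br [0.6541 0.1545] yaw start 59.2 end -74.7 q6 start -46 end 88
at [ 0.5043 -0.2801  0.2195] yaw -69.05 w 0.0798 t 14.5
0 [40, 0.196, -0.925, -0.002, 0.0, 0.0, -0.217] rows 5.7  q6~30
1 [40, 0.39, -0.072, 0.133, 0.0, 0.0, -0.334] rows 7.0  q6~-17
1 [40, 0.39, -0.072, 0.553, 0.0, 0.0, -0.334] rows 2.5  q6~-17
```

View pics/t2.png

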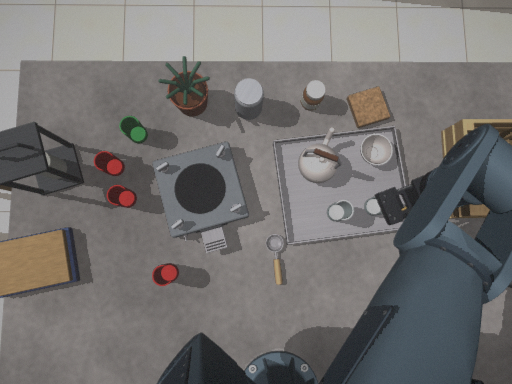

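Call:
step_arm --rows '[40,0.196,-0.925,0,0,0,-0.217,40,0.196,-0.925,0,0,0,-0.217,40,0.196,-0.925,0,0,0,-0.217,40,0.196,-0.925,0,0,0,-0.217,40,0.196,-0.925,0,0,0,-0.217,40,0.196,-0.925,0,0,0,-0.217,40,0.196,-0.925,0,0,0,-0.217,40,0.196,-0.925,0,0,0,-0.217,40,0.196,-0.925,0,0,0,-0.217]'

```text
time_s: 15.45
tool_pos: [0.4596, -0.0006, 0.2183]
tool_rot: [[0.501, 0.866, -0.002], [0.866, -0.501, 0.0], [-0.001, -0.001, -1.0]]
ft_force: [-1.1, 0.3, -0.6]
grip_width: 0.0403
grip_force: 0.0
```

```bash
python3 - <<'E'
from h import *
plan([[(40,.4997,.1123,.18,30.1),(40,.4997,.1123,.06,30.1)]])
E
```

```text
at [ 0.4596 -0.0006  0.2183] yaw -30.03 w 0.0403 t 15.45
0 [40, 0.393, -0.073, 0.128, 0.0, 0.0, -0.334] rows 7.0  q6~-17
0 [40, 0.393, -0.073, 0.528, 0.0, 0.0, -0.334] rows 2.4  q6~-17
```

Call:
step_arm --rows '[40,0.393,-0.073,0.128,0,0,-0.334,40,0.393,-0.073,0.128,0,0,-0.334,40,0.393,-0.073,0.128,0,0,-0.334,40,0.393,-0.073,0.128,0,0,-0.334,40,0.393,-0.073,0.128,0,0,-0.334,40,0.393,-0.073,0.128,0,0,-0.334,40,0.393,-0.073,0.128,0,0,-0.334,40,0.393,-0.073,0.128,0,0,-0.334,40,0.393,-0.073,0.25,0,0,-0.334,40,0.393,-0.073,0.35,0,0,-0.334,40,0.393,-0.073,0.45,0,0,-0.334,40,0.393,-0.073,0.528,0,0,-0.334,40,0.393,-0.073,0.528,0,0,-0.334,40,0.393,-0.073,0.528,0,0,-0.334,20,0.393,-0.073,0.528,0,0,-0.334,5,0.393,-0.073,0.528,0,0,-0.334,5,0.393,-0.073,0.528,0,0,-0.334,5,0.393,-0.073,0.528,0,0,-0.334,5,0.393,-0.073,0.528,0,0,-0.334]'

```text
time_s: 17.35
tool_pos: [0.4986, 0.1123, 0.0614]
tool_rot: [[-0.502, 0.865, -0.003], [0.865, 0.502, -0.002], [-0.0, -0.003, -1.0]]
ft_force: [-7.0, -5.7, 9.3]
grip_width: 0.0101
grip_force: 30.0
```

Call:
step_arm --rows '[5,0,-0.005,0,0,0,0.05,5,0,-0.005,0,0,0,0.1,5,0,-0.005,0,0,0,0.145,5,0,-0.005,0,0,0,0.19,5,0,-0.005,0,0,0,0.235,5,0,-0.005,0,0,0,0.28,5,0,-0.005,0,0,0,0.325,5,0,-0.005,0,0,0,0.37,5,0,-0.005,0,0,0,0.415,5,0,-0.005,0,0,0,0.46,5,0,-0.005,0,0,0,0.505,5,0,-0.005,0,0,0,0.55,5,0,-0.005,0,0,0,0.58,5,0,-0.005,0,0,0,0.598,5,0,-0.005,0,0,0,0.598,5,0,-0.005,0,0,0,0.598]'

```text
time_s: 18.95
tool_pos: [0.5002, 0.1116, 0.0615]
tool_rot: [[0.976, 0.217, 0.004], [0.217, -0.976, -0.002], [0.003, 0.003, -1.0]]
ft_force: [4.2, -4.9, -3.6]
grip_width: 0.0102
grip_force: 30.0
```

```bash
python3 - <<'E'
from h import *
s=status.read_state();print(np.round(s["ft_torque"],2),np.round(s["ft_force"],1))
c0=np.array([.5545,.2104]);th=np.radians(15.3);R=np.array([[np.cos(th),-np.sin(th)],[np.sin(th),np.cos(th)]])
for k in KN: print(k,(c0+R@KN[k]).round(4))
f=c0+R@KN["fr"];l=c0+R@KN["fl"]
plan([[(40,*s["tool_pos"],-77.7),(40,*s["tool_pos"][:2],.13,-77.7)],[(40,*l,.13,38.1),(40,*l,.0585,38.1)]])
E
```

```text
[-0.62 -0.71  0.52] [ 4.2 -4.9 -3.6]
fl [0.4562 0.2665]
fr [0.4984 0.1121]
bl [0.6106 0.3087]
br [0.6528 0.1543]
at [0.5002 0.1116 0.0615] yaw -77.44 w 0.0102 t 18.95
0 [40, 0.0, 0.0, 0.0, 0.0, 0.0, 0.001] rows 0.0  q6~90
0 [40, 0.0, 0.0, -0.228, 0.0, 0.0, 0.001] rows 1.4  q6~90
1 [40, -0.033, -0.536, 0.0, 0.0, 0.0, -0.643] rows 13.5  q6~-8
1 [40, -0.033, -0.536, 0.238, 0.0, 0.0, -0.643] rows 1.4  q6~-8
```

Call:
step_arm --rows '[30,0,0,0,0,0,0,40,0,0,0,0,0,0,40,0,0,-0.05,0,0,0,40,0,0,-0.15,0,0,0,40,0,0,-0.228,0,0,0,40,0,0,-0.228,0,0,0,40,0,0,-0.228,0,0,0]'

```text
time_s: 19.65
tool_pos: [0.4985, 0.1127, 0.1294]
tool_rot: [[0.976, 0.216, 0.001], [0.216, -0.976, 0.0], [0.001, 0.0, -1.0]]
ft_force: [-0.0, 0.6, -0.4]
grip_width: 0.04
grip_force: 0.0
```

```bash
python3 - <<'E'
from h import *
plan([[(40,.4562,.2665,.13,38.1),(40,.4562,.2665,.06,38.1)]])
d=get();c0=np.array([.5545,.2104]);th=np.radians(15.3);R=np.array([[np.cos(th),-np.sin(th)],[np.sin(th),np.cos(th)]])
for n in d:
  W=d[n][0]
  for k in("fl","fr"):
    p=c0+R@KN[k];m=(np.hypot(*(W[:,:2]-p).T)<.022)&(W[:,2]>.0785)&(W[:,2]<.088)
    if m.sum()>15:c,a,s=pca(W[m][:,:2]);print(n,k,m.sum(),c.round(4),"wing rel",round((a-15.3)%180,1),s.round(3))
E
```

```text
at [0.4985 0.1127 0.1294] yaw -77.5 w 0.04 t 19.65
0 [40, -0.027, -0.531, -0.002, 0.0, 0.0, -0.642] rows 13.5  q6~-8
0 [40, -0.027, -0.531, 0.231, 0.0, 0.0, -0.642] rows 1.4  q6~-8
top fl 50 [0.456  0.2661] wing rel 113.0 [0.01  0.035]
scene fl 36 [0.4598 0.2673] wing rel 113.1 [0.013 0.034]
scene fr 25 [0.5036 0.1136] wing rel 0.1 [0.01  0.035]
```

Call:
step_arm --rows '[40,-0.026,-0.529,0,0,0,-0.642,40,-0.026,-0.529,0,0,0,-0.642,40,-0.026,-0.529,0,0,0,-0.642,40,-0.026,-0.529,0,0,0,-0.642,40,-0.026,-0.529,0,0,0,-0.642,40,-0.026,-0.529,0,0,0,-0.642,40,-0.026,-0.529,0,0,0,-0.642,40,-0.026,-0.529,0,0,0,-0.642,40,-0.026,-0.529,0,0,0,-0.642,40,-0.026,-0.529,0,0,0,-0.642,40,-0.026,-0.529,0,0,0,-0.642,40,-0.026,-0.529,0,0,0,-0.642,40,-0.026,-0.529,0,0,0,-0.642,40,-0.026,-0.529,0,0,0,-0.642,40,-0.026,-0.529,0,0,0,-0.642,40,-0.026,-0.529,0.1,0,0,-0.642,40,-0.026,-0.529,0.2,0,0,-0.642,40,-0.026,-0.529,0.231,0,0,-0.642,40,-0.026,-0.529,0.231,0,0,-0.642,40,-0.026,-0.529,0.231,0,0,-0.642]'

```text
time_s: 21.75
tool_pos: [0.4569, 0.2659, 0.0605]
tool_rot: [[-0.616, 0.788, 0.0], [0.788, 0.616, 0.0], [-0.0, 0.0, -1.0]]
ft_force: [0.9, -0.5, -0.4]
grip_width: 0.0399
grip_force: 0.0
```

Call:
step_arm --rows '[20,0,0,0,0,0,0,5,0,0,0,0,0,0,5,0,0,0,0,0,0,5,0,0,0,0,0,0,5,0,0,0,0,0,0]'

```text
time_s: 22.25
tool_pos: [0.457, 0.266, 0.0605]
tool_rot: [[-0.616, 0.788, 0.001], [0.788, 0.616, 0.0], [-0.0, 0.001, -1.0]]
ft_force: [0.0, 1.0, 1.8]
grip_width: 0.0098
grip_force: 30.0
```

Call:
step_arm --rows '[5,0,0,0,0,0,0.047,5,0,0,0,0,0,0.094,5,0,0,0,0,0,0.141,5,0,0,0,0,0,0.188,5,0,0,0,0,0,0.235,5,0,0,0,0,0,0.282,5,0,0,0,0,0,0.329,5,0,0,0,0,0,0.376,5,0,0,0,0,0,0.423,5,0,0,0,0,0,0.47,5,0,0,0,0,0,0.517,5,0,0,0,0,0,0.564,5,0,0,0,0,0,0.611,5,0,0,0,0,0,0.644,5,0,0,0,0,0,0.644,5,0,0,0,0,0,0.644]'

```text
time_s: 23.85
tool_pos: [0.4576, 0.2657, 0.0605]
tool_rot: [[0.977, 0.214, 0.002], [0.214, -0.977, -0.0], [0.002, 0.001, -1.0]]
ft_force: [3.5, -1.1, 1.2]
grip_width: 0.0101
grip_force: 30.0
```

Call:
step_arm --rows '[30,0,0,0,0,0,0,40,0,0,0,0,0,0,40,0,0,-0.05,0,0,0,40,0,0,-0.15,0,0,0,40,0,0,-0.228,0,0,0,40,0,0,-0.228,0,0,0,40,0,0,-0.228,0,0,0]'

```text
time_s: 24.55
tool_pos: [0.4561, 0.2658, 0.1281]
tool_rot: [[0.978, 0.211, -0.0], [0.211, -0.978, 0.0], [-0.0, -0.0, -1.0]]
ft_force: [-0.4, 0.6, -0.5]
grip_width: 0.0402
grip_force: 0.0
```

```bash
cat >> h.py <<'E'
c0=np.array([.5551,.2096]);th=np.radians(15.3);RP=np.array([[np.cos(th),-np.sin(th)],[np.sin(th),np.cos(th)]])
def knobs(d):
  for n in d:
    W=d[n][0]
    for k in KN:
      p=c0+RP@KN[k];m=(np.hypot(*(W[:,:2]-p).T)<.022)&(W[:,2]>.0785)&(W[:,2]<.088)
      if m.sum()>15:c,a,s=pca(W[m][:,:2]);print(n,k,m.sum(),c.round(4),"wing rel",round((a-15.3)%180,1),s.round(3))
E
python3 - <<'E'
from h import *
b=c0+RP@KN["bl"]
plan([[(40,*b,.13,31.8),(40,*b,.06,31.8)]]);knobs(get())
E
```

```text
at [0.4561 0.2658 0.1281] yaw -77.84 w 0.0402 t 24.55
0 [40, 0.535, -0.028, -0.006, 0.0, 0.0, -0.609] rows 12.8  q6~-5
0 [40, 0.535, -0.028, 0.227, 0.0, 0.0, -0.609] rows 1.4  q6~-5
top fr 45 [0.4984 0.1122] wing rel 1.0 [0.009 0.033]
top bl 47 [0.6101 0.3074] wing rel 104.3 [0.01  0.032]
top br 47 [0.6517 0.1538] wing rel 134.4 [0.01  0.033]
scene fl 30 [0.462  0.2675] wing rel 0.9 [0.01  0.037]
scene fr 23 [0.5029 0.1135] wing rel 175.1 [0.01  0.035]
scene bl 42 [0.6142 0.3097] wing rel 105.3 [0.011 0.033]
scene br 36 [0.6547 0.1554] wing rel 132.9 [0.012 0.03 ]
```

Call:
step_arm --rows '[40,0.535,-0.028,0,0,0,-0.605,40,0.535,-0.028,0,0,0,-0.605,40,0.535,-0.028,0,0,0,-0.605,40,0.535,-0.028,0,0,0,-0.605,40,0.535,-0.028,0,0,0,-0.605,40,0.535,-0.028,0,0,0,-0.605,40,0.535,-0.028,0,0,0,-0.605,40,0.535,-0.028,0,0,0,-0.605,40,0.535,-0.028,0,0,0,-0.605,40,0.535,-0.028,0,0,0,-0.605,40,0.535,-0.028,0,0,0,-0.605,40,0.535,-0.028,0,0,0,-0.605,40,0.535,-0.028,0,0,0,-0.605,40,0.535,-0.028,0,0,0,-0.605,40,0.535,-0.028,0,0,0,-0.605,40,0.535,-0.028,0.1,0,0,-0.605,40,0.535,-0.028,0.2,0,0,-0.605,40,0.535,-0.028,0.227,0,0,-0.605,40,0.535,-0.028,0.227,0,0,-0.605,40,0.535,-0.028,0.227,0,0,-0.605]'

```text
time_s: 26.65
tool_pos: [0.6124, 0.3079, 0.0612]
tool_rot: [[-0.515, 0.857, 0.001], [0.857, 0.515, 0.0], [-0.0, 0.001, -1.0]]
ft_force: [0.5, -0.4, 0.4]
grip_width: 0.04
grip_force: 0.0
```

Call:
step_arm --rows '[20,0,0,0,0,0,0,5,0,0,0,0,0,0,5,0,0,0,0,0,0,5,0,0,0,0,0,0,5,0,0,0,0,0,0]'

```text
time_s: 27.15
tool_pos: [0.6116, 0.3076, 0.0609]
tool_rot: [[-0.516, 0.857, -0.0], [0.857, 0.516, -0.0], [-0.0, -0.0, -1.0]]
ft_force: [-2.8, -1.8, 4.5]
grip_width: 0.0094
grip_force: 30.0
```

Call:
step_arm --rows '[5,0,-0.002,0,0,0,0.047,5,0,-0.002,0,0,0,0.094,5,0,-0.002,0,0,0,0.141,5,0,-0.002,0,0,0,0.188,5,0,-0.002,0,0,0,0.235,5,0,-0.002,0,0,0,0.282,5,0,-0.002,0,0,0,0.329,5,0,-0.002,0,0,0,0.376,5,0,-0.002,0,0,0,0.423,5,0,-0.002,0,0,0,0.47,5,0,-0.002,0,0,0,0.517,5,0,-0.002,0,0,0,0.564,5,0,-0.002,0,0,0,0.604,5,0,-0.002,0,0,0,0.604,5,0,-0.002,0,0,0,0.604,5,0,-0.002,0,0,0,0.604]'

```text
time_s: 28.75
tool_pos: [0.6118, 0.3075, 0.0609]
tool_rot: [[0.976, 0.216, 0.001], [0.216, -0.976, 0.0], [0.002, 0.0, -1.0]]
ft_force: [1.2, 0.6, 4.2]
grip_width: 0.0099
grip_force: 30.0
```

Call:
step_arm --rows '[30,0,0,0,0,0,0,40,0,0,0,0,0,0,40,0,0,-0.05,0,0,0,40,0,0,-0.15,0,0,0,40,0,0,-0.228,0,0,0,40,0,0,-0.228,0,0,0,40,0,0,-0.228,0,0,0]'

```text
time_s: 29.45
tool_pos: [0.6114, 0.3075, 0.1294]
tool_rot: [[0.977, 0.213, 0.001], [0.213, -0.977, 0.0], [0.001, -0.0, -1.0]]
ft_force: [-0.2, -0.7, 0.1]
grip_width: 0.0399
grip_force: 0.0
```

```bash
python3 - <<'E'
from h import *
b=c0+RP@KN["br"]
plan([[(40,*b,.13,59),(40,*b,.06,59)]]);knobs(get())
E
```

```text
at [0.6114 0.3075 0.1294] yaw -77.68 w 0.0399 t 29.45
0 [40, 0.027, 0.531, -0.002, 0.0, 0.0, -0.759] rows 15.9  q6~-46
0 [40, 0.027, 0.531, 0.231, 0.0, 0.0, -0.759] rows 1.4  q6~-46
top fl 49 [0.4556 0.266 ] wing rel 179.8 [0.01  0.033]
top fr 46 [0.4976 0.112 ] wing rel 179.2 [0.009 0.034]
top br 46 [0.6519 0.1538] wing rel 134.5 [0.01  0.033]
scene bl 38 [0.6135 0.3089] wing rel 177.8 [0.01  0.035]
scene br 36 [0.6564 0.154 ] wing rel 140.1 [0.012 0.032]
```

Call:
step_arm --rows '[40,0.027,0.531,0,0,0,-0.759,40,0.027,0.531,0,0,0,-0.759,40,0.027,0.531,0,0,0,-0.759,40,0.027,0.531,0,0,0,-0.759,40,0.027,0.531,0,0,0,-0.759,40,0.027,0.531,0,0,0,-0.759,40,0.027,0.531,0,0,0,-0.759,40,0.027,0.531,0,0,0,-0.759,40,0.027,0.531,0,0,0,-0.759,40,0.027,0.531,0,0,0,-0.759,40,0.027,0.531,0,0,0,-0.759,40,0.027,0.531,0,0,0,-0.759,40,0.027,0.531,0,0,0,-0.759,40,0.027,0.531,0,0,0,-0.759,40,0.027,0.531,0,0,0,-0.759,40,0.027,0.531,0,0,0,-0.759,40,0.027,0.531,0,0,0,-0.759,40,0.027,0.531,0,0,0,-0.759]'

```text
time_s: 31.35
tool_pos: [0.6523, 0.1534, 0.1273]
tool_rot: [[-0.854, 0.519, -0.002], [0.519, 0.854, -0.0], [0.002, -0.001, -1.0]]
ft_force: [0.1, -0.4, -0.9]
grip_width: 0.0398
grip_force: 0.0
```

Call:
step_arm --rows '[40,0,0,0.1,0,0,0,40,0,0,0.2,0,0,0,40,0,0,0.231,0,0,0,40,0,0,0.231,0,0,0,20,0,0,0.231,0,0,0,5,0,0,0.231,0,0,0,5,0,0,0.231,0,0,0,5,0,0,0.231,0,0,0,5,0,0,0.231,0,0,0]'

```text
time_s: 32.25
tool_pos: [0.6535, 0.1531, 0.0605]
tool_rot: [[-0.857, 0.516, 0.001], [0.516, 0.857, -0.001], [-0.001, 0.0, -1.0]]
ft_force: [-1.8, -2.8, 5.6]
grip_width: 0.0102
grip_force: 30.0
```

Call:
step_arm --rows '[5,0,-0.002,0,0,0,0.047,5,0,-0.002,0,0,0,0.094,5,0,-0.002,0,0,0,0.141,5,0,-0.002,0,0,0,0.188,5,0,-0.002,0,0,0,0.235,5,0,-0.002,0,0,0,0.282,5,0,-0.002,0,0,0,0.329,5,0,-0.002,0,0,0,0.376,5,0,-0.002,0,0,0,0.423,5,0,-0.002,0,0,0,0.47,5,0,-0.002,0,0,0,0.517,5,0,-0.002,0,0,0,0.564,5,0,-0.002,0,0,0,0.611,5,0,-0.002,0,0,0,0.658,5,0,-0.002,0,0,0,0.705,5,0,-0.002,0,0,0,0.745,5,0,-0.002,0,0,0,0.762,5,0,-0.002,0,0,0,0.762,5,0,-0.002,0,0,0,0.762,5,0,-0.002,0,0,0,0.762]'

```text
time_s: 34.25
tool_pos: [0.6536, 0.1531, 0.0605]
tool_rot: [[0.978, 0.207, 0.002], [0.207, -0.978, -0.0], [0.002, 0.0, -1.0]]
ft_force: [-0.8, 0.3, 5.6]
grip_width: 0.01
grip_force: 30.0
```

Call:
step_arm --rows '[30,0,0,0,0,0,0,40,0,0,0,0,0,0,40,0,0,-0.05,0,0,0,40,0,0,-0.15,0,0,0,40,0,0,-0.3,0,0,0,40,0,0,-0.4,0,0,0,40,0,0,-0.4,0,0,0,40,0,0,-0.4,0,0,0]'

```text
time_s: 35.05
tool_pos: [0.6532, 0.153, 0.1809]
tool_rot: [[0.979, 0.204, 0.002], [0.204, -0.979, 0.0], [0.002, 0.0, -1.0]]
ft_force: [-0.6, 0.2, 0.1]
grip_width: 0.0401
grip_force: 0.0
```

```bash
python3 - <<'E'
from h import *
b=c0+RP@[-.158,0];print(b)
plan([[(0,*b,.12,-74.7),(0,*b,.055,-74.7)]]);d=get();knobs(d)
cv2.imwrite("pics/t3.png",cv2.resize(capture("top")["image"][100:300,100:420,::-1],None,fx=2,fy=2))
E
```

```text
[0.40269993 0.16790806]
at [0.6532 0.153  0.1809] yaw -78.21 w 0.0401 t 35.05
0 [0, -0.807, -0.219, 0.203, 0.0, 0.0, -0.02] rows 5.2  q6~97
0 [0, -0.807, -0.219, 0.42, 0.0, 0.0, -0.02] rows 1.3  q6~97
top br 34 [0.655  0.1548] wing rel 179.8 [0.01  0.027]
scene fl 25 [0.461  0.2673] wing rel 2.2 [0.01  0.033]
scene bl 36 [0.6151 0.3089] wing rel 178.1 [0.009 0.035]
scene br 34 [0.6561 0.1548] wing rel 177.0 [0.01  0.034]
```

View pics/t3.png

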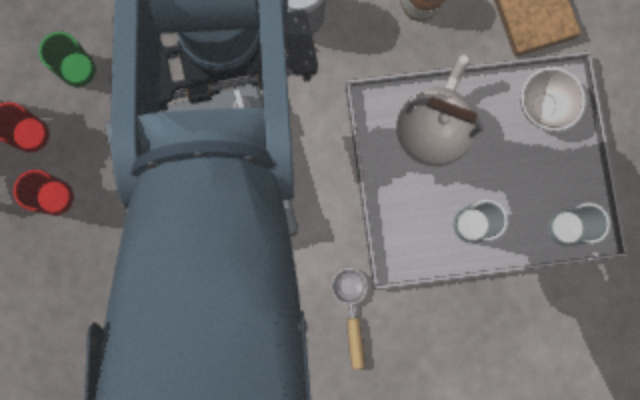

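Call:
step_arm --rows '[0,-0.807,-0.219,0.203,0,0,-0.02,0,-0.807,-0.219,0.203,0,0,-0.02,0,-0.807,-0.219,0.203,0,0,-0.02,0,-0.807,-0.219,0.203,0,0,-0.02,0,-0.807,-0.219,0.203,0,0,-0.02,0,-0.807,-0.219,0.203,0,0,-0.02,0,-0.807,-0.219,0.203,0,0,-0.02,0,-0.807,-0.219,0.203,0,0,-0.02,0,-0.807,-0.219,0.3,0,0,-0.02,0,-0.807,-0.219,0.4,0,0,-0.02,0,-0.807,-0.219,0.42,0,0,-0.02,0,-0.807,-0.219,0.42,0,0,-0.02,0,-0.807,-0.219,0.42,0,0,-0.02]'

```text
time_s: 36.5
tool_pos: [0.4039, 0.1679, 0.0543]
tool_rot: [[0.964, 0.265, 0.002], [0.265, -0.964, 0.0], [0.002, 0.0, -1.0]]
ft_force: [0.0, 0.5, 0.4]
grip_width: 0.0006
grip_force: 0.0
```

Call:
step_arm --rows '[0,0,0,0.03,0,0,0,0,0,0,0.05,0,0,0,0,0,0,0.07,0,0,0,0,0,0,0.08,0,0,0,0,0,0,0.085,0,0,0,0,0,0,0.085,0,0,0,0,0,0,0.085,0,0,0]'

```text
time_s: 37.2
tool_pos: [0.4053, 0.1684, 0.0316]
tool_rot: [[0.964, 0.266, 0.005], [0.266, -0.964, 0.0], [0.005, 0.001, -1.0]]
ft_force: [-10.6, -1.2, 40.0]
grip_width: 0.0006
grip_force: 21.1
```

Call:
step_arm --rows '[0,0,0,-0.004,0,0,0,0,0,0,-0.004,0,0,0,0,0,0,-0.004,0,0,0]'

```text
time_s: 37.5
tool_pos: [0.4052, 0.1683, 0.032]
tool_rot: [[0.964, 0.265, 0.005], [0.265, -0.964, 0.001], [0.005, 0.001, -1.0]]
ft_force: [-6.1, -1.0, 27.7]
grip_width: 0.0004
grip_force: 14.3
```

```bash
python3 - <<'E'
from h import *
d=get()
for n in d:
  W=d[n][0];loc=(W[:,:2]-c0)@RP
  m=(loc[:,0]<-.118)&(loc[:,0]>-.175)&(abs(loc[:,1])<.028)&(abs(loc[:,1])>.012)&(W[:,2]>.015)&(W[:,2]<.05)
  if m.sum()>10: print(n,m.sum(),np.polyfit(loc[m,0],W[m,2],1),np.arctan(np.polyfit(loc[m,0],W[m,2],1)[0]))
  m=sel(W,.5,.78,-.3,-.03,.135,.17);q=W[m];print(n,"bar all",m.sum(),pca(q[:,:2]))
  C=d[n][1][m].astype(int);w=(C[:,0]-C[:,2]>15);q=q[w];print("brown",w.sum(),pca(q[:,:2]) if w.sum()>5 else"",np.percentile(q[:,2],[5,50,95]).round(4),cv2.minAreaRect(q[:,:2].astype(np.float32)))
E
```

```text
top bar all 167 (array([ 0.62258124, -0.11600273]), np.float64(68.15845494428038), array([0.01324446, 0.07323885]))
brown 123 (array([ 0.62305608, -0.1166724 ]), np.float64(67.99453200490018), array([0.01280549, 0.06246872])) [0.1487 0.1512 0.154 ] ((0.623296320438385, -0.11738699674606323), (0.06187547370791435, 0.013057117350399494), 67.8907699584961)
scene 69 [0.23560302 0.06858406] 0.2313833488016091
scene bar all 92 (array([ 0.63066259, -0.11162894]), np.float64(69.44370442204271), array([0.01305107, 0.07496954]))
brown 56 (array([ 0.62812791, -0.11430829]), np.float64(67.95824972471684), array([0.01287578, 0.06571501])) [0.1469 0.1507 0.1535] ((0.6267811059951782, -0.11557798832654953), (0.06460867822170258, 0.013558696955442429), 67.03594207763672)
```

```bash
python3 - <<'E'
from h import *
W=cloud(capture("scene"))[0];loc=(W[:,:2]-c0-[.0015,.0005])@RP
for a in np.arange(-.19,-.11,.006):
  m=(loc[:,0]>a)&(loc[:,0]<a+.006)&(abs(loc[:,1])<.03)&(abs(loc[:,1])>.011)&(W[:,2]<.05)
  print(round(a,3),m.sum(),np.percentile(W[m,2],[10,50,90]).round(4) if m.sum() else "")
s=status.read_state();print(s["tool_pos"],s["ft_force"])
plan([[(0,*s["tool_pos"][:2],.12,-74.7)]])
E
```

```text
-0.19 3 [-0.001  -0.0008 -0.0001]
-0.184 3 [-0.0023 -0.0012  0.001 ]
-0.178 7 [-0.0042 -0.003   0.0087]
-0.172 9 [0.0002 0.0233 0.026 ]
-0.166 11 [0.0251 0.0282 0.0481]
-0.16 11 [0.0291 0.0306 0.0385]
-0.154 11 [0.029  0.0305 0.0325]
-0.148 10 [0.0323 0.0347 0.0443]
-0.142 14 [0.0328 0.0349 0.0364]
-0.136 9 [0.0362 0.0377 0.0397]
-0.13 10 [0.0369 0.0388 0.0398]
-0.124 6 [0.0402 0.0416 0.0422]
-0.118 8 [0.0422 0.0439 0.0446]
-0.112 5 [0.0464 0.0476 0.0483]
[0.4051593  0.16833046 0.03195727] [-6.1022489  -1.24282775 27.46808371]
at [0.4052 0.1683 0.032 ] yaw -74.6 w 0.0004 t 37.65
0 [0, 0.0, 0.0, -0.293, 0.0, 0.0, 0.001] rows 1.8  q6~97
```

Call:
step_arm --rows '[0,0,0,-0.05,0,0,0,0,0,0,-0.2,0,0,0,0,0,0,-0.35,0,0,0,40,0,0,-0.5,0,0,0,60,0,0,-0.65,0,0,0,60,0,0,-0.7,0,0,0,60,0,0,-0.7,0,0,0,60,0,0,-0.7,0,0,0]'

```text
time_s: 38.45
tool_pos: [0.4019, 0.1679, 0.2382]
tool_rot: [[0.964, 0.265, -0.001], [0.265, -0.964, -0.0], [-0.001, -0.0, -1.0]]
ft_force: [0.3, 1.3, -0.6]
grip_width: 0.0386
grip_force: 0.0
```

```bash
python3 - <<'E'
from h import *
plan([[(60,.6245,-.117,.24,-22),(60,.6245,-.117,.126,-22)]])
d=get();knobs(d)
for n in d:
  W=d[n][0];m=sel(W,.5,.78,-.3,-.03,.135,.17);q=W[m];C=d[n][1][m].astype(int);w=(C[:,0]-C[:,2]>15);q=q[w];print("brown",w.sum(),pca(q[:,:2]) if w.sum()>5 else"")
  loc=(W[:,:2]-c0)@RP;m=(loc[:,0]<-.12)&(loc[:,0]>-.172)&(abs(loc[:,1])<.028)&(W[:,2]>.015);print(n,"paddle",m.sum(),np.percentile(W[m,2],[5,50,95]))
E
```

```text
at [0.4019 0.1679 0.2382] yaw -74.62 w 0.0386 t 38.45
0 [60, 0.464, 1.112, -0.006, 0.0, 0.0, -0.292] rows 7.2 OUT q6~11
0 [60, 0.464, 1.112, 0.374, 0.0, 0.0, -0.292] rows 2.3 OUT q6~11
top fr 45 [0.4974 0.1122] wing rel 0.0 [0.01  0.034]
top bl 46 [0.61   0.3081] wing rel 0.7 [0.01  0.034]
top br 42 [0.6515 0.1541] wing rel 178.7 [0.01  0.033]
scene fl 26 [0.4604 0.2672] wing rel 0.5 [0.01  0.036]
scene fr 23 [0.5017 0.113 ] wing rel 179.1 [0.01  0.035]
scene bl 36 [0.6142 0.309 ] wing rel 180.0 [0.01  0.037]
scene br 32 [0.6571 0.1552] wing rel 178.9 [0.011 0.034]
brown 124 (array([ 0.62296821, -0.11706739]), np.float64(68.64211651266498), array([0.01262895, 0.06242275]))
top paddle 1801 [0.57117785 0.58945386 0.59245094]
brown 57 (array([ 0.62834179, -0.11429562]), np.float64(68.60201939951438), array([0.01231137, 0.06493298]))
scene paddle 2005 [0.04285565 0.43663326 0.58721714]
```

Knobs are all home, teapot unmoved, and the paddle has been pressed. Moving toward the teapot.

Call:
step_arm --rows '[60,0.4,0.95,0,0,0,-0.25,60,0.4,0.95,0,0,0,-0.25,60,0.4,0.95,0,0,0,-0.25,60,0.4,0.95,0,0,0,-0.25,60,0.4,0.95,0,0,0,-0.25,60,0.4,0.95,0,0,0,-0.25,60,0.4,0.95,0,0,0,-0.25,60,0.4,0.95,0,0,0,-0.25,60,0.4,0.95,0,0,0,-0.25,60,0.4,0.95,0,0,0,-0.25]'

```text
time_s: 39.55
tool_pos: [0.5925, -0.0738, 0.2379]
tool_rot: [[0.494, 0.87, -0.002], [0.87, -0.494, 0.001], [-0.0, -0.002, -1.0]]
ft_force: [0.4, 0.1, -0.5]
grip_width: 0.0599
grip_force: 0.0
```

```bash
python3 - <<'E'
from h import *
plan([[(60,.6245,-.117,.22,-21.6),(60,.6245,-.117,.127,-21.6)]])
E
```

```text
at [ 0.5925 -0.0738  0.2379] yaw -29.58 w 0.0599 t 39.55
0 [60, -0.073, 0.164, 0.06, 0.0, 0.0, -0.044] rows 1.1  q6~11
0 [60, -0.073, 0.164, 0.37, 0.0, 0.0, -0.044] rows 1.9  q6~11
```

Call:
step_arm --rows '[60,-0.073,0.164,0.06,0,0,-0.044,60,-0.073,0.164,0.06,0,0,-0.044,60,-0.073,0.164,0.06,0,0,-0.044,60,-0.073,0.164,0.15,0,0,-0.044,60,-0.073,0.164,0.25,0,0,-0.044,60,-0.073,0.164,0.33,0,0,-0.044,60,-0.073,0.164,0.37,0,0,-0.044,60,-0.073,0.164,0.37,0,0,-0.044,40,-0.073,0.164,0.37,0,0,-0.044,20,-0.073,0.164,0.37,0,0,-0.044,5,-0.073,0.164,0.37,0,0,-0.044,5,-0.073,0.164,0.37,0,0,-0.044,5,-0.073,0.164,0.37,0,0,-0.044,5,-0.073,0.164,0.37,0,0,-0.044,5,-0.073,0.164,0.37,0,0,-0.044]'

```text
time_s: 41.05
tool_pos: [0.6254, -0.1184, 0.1281]
tool_rot: [[0.37, 0.929, -0.0], [0.929, -0.37, 0.0], [0.0, -0.0, -1.0]]
ft_force: [-0.6, 0.1, 1.7]
grip_width: 0.0127
grip_force: 30.0
```

```bash
python3 - <<'E'
from h import *
p=status.read_state()["tool_pos"]
plan([[(5,*p[:2],p[2]+.12,-21.6),(5,.59,.04,p[2]+.12,0)],[(5,*c0,p[2]+.12,15.3)],[(5,*c0,p[2]+.048,15.3)]])
E
```

```text
at [ 0.6254 -0.1184  0.1281] yaw -21.71 w 0.0127 t 41.05
0 [5, 0.0, 0.0, -0.4, 0.0, 0.0, -0.001] rows 2.4  q6~11
0 [5, 0.447, -0.305, -0.4, 0.0, 0.0, -0.121] rows 3.2  q6~4
1 [5, 0.565, -0.116, 0.0, 0.0, 0.0, -0.085] rows 3.5  q6~5
2 [5, 0.0, 0.0, 0.24, 0.0, 0.0, -0.0] rows 1.4  q6~5
```

Call:
step_arm --rows '[5,0,0,-0.05,0,0,0,5,0,0,-0.15,0,0,0,5,0,0,-0.27,0,0,0,5,0,0,-0.38,0,0,0,5,0,0,-0.4,0,0,0,5,0.08,-0.055,-0.4,0,0,-0.02,5,0.18,-0.12,-0.4,0,0,-0.05,5,0.28,-0.19,-0.4,0,0,-0.08,5,0.38,-0.26,-0.4,0,0,-0.105,5,0.447,-0.305,-0.4,0,0,-0.121,5,0.447,-0.305,-0.4,0,0,-0.121,5,0.447,-0.305,-0.4,0,0,-0.121]'

```text
time_s: 42.25
tool_pos: [0.5895, 0.0403, 0.2468]
tool_rot: [[-0.002, 1.0, -0.002], [1.0, 0.002, -0.0], [-0.0, -0.002, -1.0]]
ft_force: [-0.4, -0.3, -4.1]
grip_width: 0.0129
grip_force: 30.0
```

Call:
step_arm --rows '[5,0.08,-0.016,0,0,0,-0.012,5,0.18,-0.037,0,0,0,-0.027,5,0.28,-0.057,0,0,0,-0.042,5,0.38,-0.078,0,0,0,-0.057,5,0.48,-0.099,0,0,0,-0.072,5,0.565,-0.116,0,0,0,-0.085,5,0.565,-0.116,0,0,0,-0.085,5,0.565,-0.116,0,0,0,-0.085,5,0.565,-0.116,0,0,0,-0.085]'

```text
time_s: 43.15
tool_pos: [0.5556, 0.2079, 0.2475]
tool_rot: [[-0.263, 0.965, -0.0], [0.965, 0.263, -0.001], [-0.001, -0.001, -1.0]]
ft_force: [-0.3, -0.0, -4.0]
grip_width: 0.0127
grip_force: 30.0
```

```bash
python3 - <<'E'
from h import *
plan([[(5,*c0,.1281+.0465,15.3)]])
c=capture("scene");cv2.imwrite("pics/s4.png",cv2.resize(c["image"][100:350,50:450,::-1],None,fx=2,fy=2))
E
```

```text
at [0.5556 0.2079 0.2475] yaw 15.25 w 0.0127 t 43.15
0 [5, 0.006, -0.0, 0.243, 0.0, 0.0, -0.0] rows 1.5  q6~5
```

View pics/s4.png

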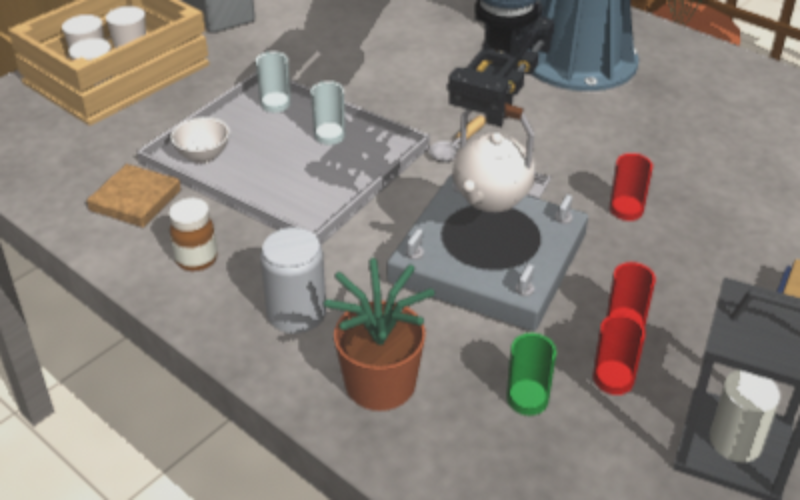

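The picture shows the teapot held upright above the plate at about (495, 175). Both glasses are standing in the tray at (273, 80) and (328, 112). Lowering the teapot now.

Call:
step_arm --rows '[5,0.006,0,0.08,0,0,0,5,0.006,0,0.16,0,0,0,5,0.006,0,0.21,0,0,0,5,0.006,0,0.23,0,0,0,5,0.006,0,0.24,0,0,0,5,0.006,0,0.245,0,0,0,5,0.006,0,0.245,0,0,0,5,0.006,0,0.245,0,0,0]'

```text
time_s: 44.0
tool_pos: [0.5552, 0.2113, 0.1755]
tool_rot: [[-0.265, 0.964, 0.002], [0.964, 0.265, 0.0], [-0.0, 0.002, -1.0]]
ft_force: [-0.1, 0.7, -4.1]
grip_width: 0.0126
grip_force: 30.0
```

Still about 2 mm above the plate, so I lower slowly, open and rise.

Call:
step_arm --rows '[5,0,0,0.003,0,0,0,5,0,0,0.006,0,0,0,5,0,0,0.008,0,0,0,5,0,0,0.008,0,0,0,5,0,0,0.008,0,0,0]'

```text
time_s: 44.5
tool_pos: [0.5554, 0.2111, 0.1731]
tool_rot: [[-0.265, 0.964, 0.002], [0.964, 0.265, 0.0], [-0.0, 0.002, -1.0]]
ft_force: [1.1, -1.5, 4.0]
grip_width: 0.0126
grip_force: 30.0
```

Call:
step_arm --rows '[20,0,0,0,0,0,0,35,0,0,0,0,0,0,50,0,0,0,0,0,0,60,0,0,0,0,0,0,60,0,0,0,0,0,0,60,0,0,-0.08,0,0,0,60,0,0,-0.2,0,0,0,60,0,0,-0.35,0,0,0,60,0,0,-0.45,0,0,0,60,0,0,-0.45,0,0,0,60,-0.2,-0.5,-0.45,0,0,0,60,-0.2,-0.5,-0.45,0,0,0,60,-0.2,-0.5,-0.45,0,0,0,60,-0.2,-0.5,-0.45,0,0,0,60,-0.2,-0.5,-0.45,0,0,0,60,-0.2,-0.5,-0.45,0,0,0]'

```text
time_s: 46.1
tool_pos: [0.4268, 0.1138, 0.3073]
tool_rot: [[-0.265, 0.964, 0.001], [0.964, 0.265, 0.0], [0.0, 0.001, -1.0]]
ft_force: [-0.2, 0.4, -0.6]
grip_width: 0.06
grip_force: 0.0
```

```bash
python3 - <<'E'
from h import *
d=get();knobs(d)
for n in d:
  W,C=d[n];loc=(W[:,:2]-c0)@RP
  m=(W[:,2]>.18)&(W[:,2]<.21)&(np.hypot(*loc.T)<.07);print(n,"handle",m.sum(),pca(loc[m]) if m.sum()>9 else"",np.percentile(W[m,2],95) if m.any() else"")
  m=(loc[:,0]<-.125)&(loc[:,0]>-.172)&(abs(loc[:,1])<.026)&(W[:,2]>.015)&(W[:,2]<.06)
  if m.sum()>9: print("paddle",m.sum(),np.median(W[m,2]),np.polyfit(loc[m,0],W[m,2],1)[0])
for n in("scene","top"):
  cv2.imwrite(f"pics/{n}5.png",cv2.resize(capture(n)["image"][80:330,60:460,::-1],None,fx=2,fy=2))
E
```

```text
top bl 46 [0.6106 0.3081] wing rel 0.4 [0.01  0.033]
top br 41 [0.652  0.1541] wing rel 179.6 [0.01  0.033]
scene fl 27 [0.4599 0.267 ] wing rel 0.8 [0.01  0.034]
scene bl 36 [0.614  0.3087] wing rel 2.8 [0.01  0.035]
scene br 33 [0.6565 0.1552] wing rel 177.6 [0.01  0.034]
top handle 184 (array([-0.00126906,  0.00175786]), np.float64(90.50227259370031), array([0.01294592, 0.07230708])) 0.19937413728721176
scene handle 162 (array([0.0051401 , 0.00257849]), np.float64(91.17083084107804), array([0.01284646, 0.07097271])) 0.19824708747399086
paddle 120 0.043192944965601 0.007892279338110897
```

View pics/scene5.png

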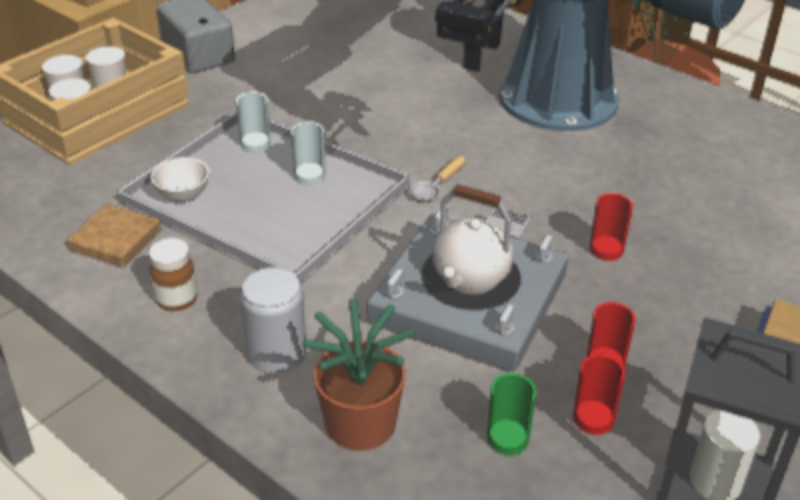

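View pics/top5.png

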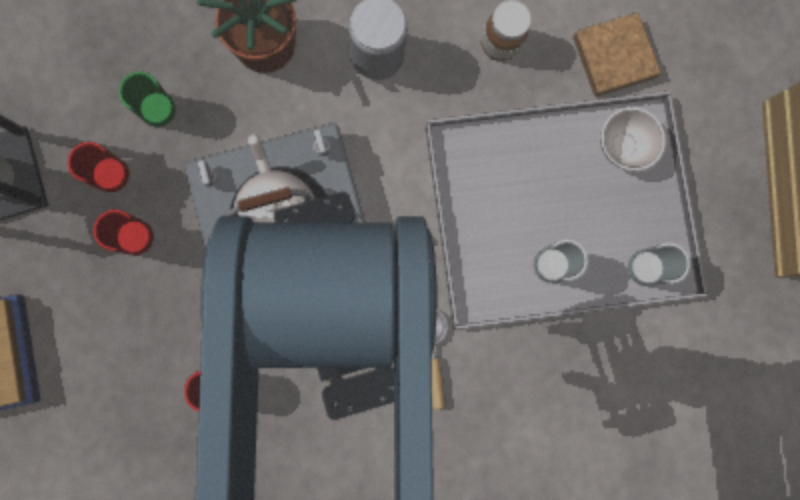

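The teapot stands upright at the plate's centre, handle at about (477, 195) in the scene view. Both glasses stand in the tray, the bowl hasn't moved, the paddle is level again, and the arm is clear.

```bash
python3 -c "
from workcell import manip
print(manip.finish_job())"
```

```text
the job is handed in; nothing more can be done
None
```

I handed the job in with every step done: both glasses are on the tray (there was no lid), all four knobs are home, the paddle was pressed and sprang back, and the teapot stands in the middle of the plate. The hand-in call returned no verdict; in the last pictures the front right knob was hidden, but it had read fully home when last seen.

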